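# Turn the drain stand until it sits firm in its drip tray

## Task

The round drain stand was dropped askew into its drip tray and rocks: two of its feet ride on the raised bar across the tray's floor, hidden under it, which is there to keep the stand from turning in use. Without lifting it, turn it by its pegs where it stands until all four feet have dropped to the floor and it is level, then press down firmly on the top of any one peg to make sure that it no longer rocks, and let go. Leave the other things on the bench where they are.

Things in the scene. Friction and masses are not known exactly. Their poses are not given: they have to be found in the camera images.
- stand: Loose steel drain stand, about 0.95 kg: round plate 156 mm across with drain holes, four black feet below, four upright pegs above. Origin: on its axis at the level of the foot soles, z up. Above the soles: plate underside 23 mm, plate top 28 mm (edge 31 mm), peg tops 66 mm. Feet (16 mm thick) 70 mm from the axis, pegs (14 mm thick) 66 mm, at 45, 135, 225, 315 degrees from its x axis: all quarter turns are alike.
- peg_1 (a point): Centre of the flat top of the stand's peg at 45 degrees; axes are the stand's. At the start two opposite feet are up on the tray's raised bar and the stand leans about 4 degrees on a third foot, so peg tops are 68 to 82 mm above the bench; firm, it is level, soles 4 mm and peg tops 70 mm above the bench.
- peg_2 (a point): Top of the peg at 135 degrees. Pushed sideways at a peg, the stand turns in place in the tray; its oily feet slide at a few newtons. Push low on the peg; above some 10 N it may tip.
- peg_3 (a point): Top of the peg at 225 degrees. Turned less than a quarter turn, either way, the two raised feet drop 5 mm off the bar, so that two feet stand on each side of it; then the stand has about 4 to 7 degrees of free turn either way before feet stop hard against the bar's sides.
- peg_4 (a point): Top of the peg at 315 degrees. When firm, the stand takes a press on any peg without moving; 4 N or more counts as firm pressing.
- tray: Round cast tray under the stand, screwed down: 196 mm across, 21 mm high, bore 163 mm (centres the stand to 3.5 mm), floor 4 mm above the bench. Origin: centre of its underside. A raised bar, 70 mm wide, 5 mm high, square-sided, crosses its floor through the centre, wall to wall, hidden by the stand, in any direction: this pose does not tell it; find by turning and feeling where the stand drops.
- valve: Brass ball valve with a red lever, 85 x 36 x 50 mm, lying behind the tray; a bystander, leave it. Origin: centre of its underside.
- tub: White lidded tub, 64 mm diameter, 66 mm high, left of the tray; a bystander, leave it. Origin: centre of its underside.
- driver: Red screwdriver, 200 mm long, 26 mm high, lying right of the tray; a bystander, leave it. Origin: centre of its underside.
Not all that is in view belongs to the job. Of the things shaped like the stand, the steel one is meant.

How it is judged:
On the way, in this order (a step that is already met when the one before it is completed fails the run):
1. the stand is turned until it has dropped: level, all four feet on the tray floor (angle between stand's own z axis and vertical below 0.02 rad and height (world z) of stand below 0.006 m and horizontal distance between stand and tray below 0.008 m), for 0.2 s.
2. one peg is pressed down from above with 4 N or more and the stand stays level (contact force between the fingers and stand above 4 N and z of the grasp point in the frame of stand above 0.072 m and (horizontal distance between the grasp point and peg_1 below 0.014 m or horizontal distance between the grasp point and peg_2 below 0.014 m or horizontal distance between the grasp point and peg_3 below 0.014 m or horizontal distance between the grasp point and peg_4 below 0.014 m) and angle between stand's own z axis and vertical below 0.025 rad), for 0.1 s.
At the end, for the whole second after the job is handed in: The stand is at rest in its tray with all four feet on the tray floor: level within 0.02 rad, soles 4 mm above the bench (2 to 6 mm), centred within 8 mm, released (all of step 1 and height (world z) of stand above 0.002 m and linear speed of stand below 0.02 m/s and angular speed of stand below 0.1 rad/s); the robot touches nothing.
It fails at once if the stand is lifted, or tipped over (height (world z) of stand above 0.025 m or angle between stand's own z axis and vertical above 0.3 rad).
It fails at once if the valve, tub or screwdriver is shifted by more than 30 mm (distance of any of valve, tub, driver from where it was at the start of the episode above 0.03 m).
It also fails if it takes over 48 s, if anything falls off the work surface, if the arm or the gripper's body presses on something with over 40 N, if the wrist force passes 120 N, or if a joint passes its speed limit or range.

## Robot

A 7-joint arm with a two-finger parallel gripper is mounted at the origin on a cart in front of the work surface, level with it; the furniture and walls round the work are solid. World frame = base frame: x ahead of the robot, y to its left, z up, the work surface at z = 0. Lengths are in m, angles in rad, forces in N, time in s.
With the tool pointing down it reaches from about 0.4 to 0.875 m from the base axis. Payload 6.5 kg.
Tool frame: the origin (TCP) lies on the mounting face of the last link; the fingertips stand 166 mm ahead of it and the grasp point (between the pads) lies 147 mm ahead of it; z points along the fingers, x is the direction in which the jaws open and shut, and the axes are right-handed (so a half turn about z gives the same grasp; the last joint's range is limited). The gripper opens to 88 mm and grips with 3 to 60 N. Pads are 18 mm wide; open, the fingers measure 123 mm over their backs; the gripper's body (75 mm by 187 mm) begins 45 mm behind the grasp point.
Start: joints at [1.073, 0.536, -0.004, 1.538, 0.003, 1.067, -0.071], TCP at [0.272, -0.59, 0.405] pointing down, gripper open.
Joint ranges: [-2.7, 2.7], [-0.37, 2.16], [-1.27, 1.26], [0.24, 2.4], [-1.31, 4.45], [0.19, 1.91], [-2.76, 2.76]. Speed limits (rad/s): [2.39, 2.39, 3.14, 3.14, 3.14, 3.14, 3.14].

## Interface

Orientations are given as a unit quaternion [x, y, z, w].
In Python, from rig import arm, optics, workorder, finder gives the robot as it stands.
- The arm moves only by the tool play_rows, never from a script. Its argument "rows" is a list of rows, each an object with "claw": the opening in per cent of the stroke, from 0 (shut) to 100 (fully open); "delta_pos": the shift along the world's x, y, z in m, a list of three; "twist": the turn about the world's z in degrees. In form: [{"claw": claw, "delta_pos": [tx, ty, tz], "twist": twist}, ...]. A call has 1 to 8 rows; each row is the pose to reach, as a shift and turn from the pose measured when the call began; what a row does not reach only later rows make up. A row lasts 1/12 s, in which the tool goes at most 41.7 mm and 7.16 degrees, less where a joint would pass 70% of its speed; a pose out of reach is approached as far as the arm can. A call with a gripper value outside its range is refused whole. The fingers move at their own pace and stop on an object; "squeeze" is the grip in N (left out, the last holds). Time passes only in rows, so rows that repeat a pose let the fingers close. It gives the time, the measured TCP pose, the force and the opening at its end, in the units of the state.
- arm.observe(): the state, without advancing time (a new reading comes with each control period).
- optics.capture(name): name is "scene" or "top"; returns a dict with "color" (400x640x3 uint8, red, green, blue), "intrinsics" (3x3 intrinsics, pixels), "R" (3x3) and "t" (3): a world point X has camera coordinates R X + t. Camera axes: x right, y down, z forward; pixel columns grow to the right and rows downward; lengths in m; the calibration is good to about 2 mm. A picture is of the moment at which its call begins. There is no depth.
- workorder.close_job(): hands the job in, once; it reports no verdict.
Trained networks look in a picture, given as the dict that the camera call returned (one of the last four; its "shot" number tells which), for a name from the list of things; names that differ only in an ending like _2 or _b are one class to them, and where a whole thing is asked for, a point or a joint stands for the part that bears it (a point fixed in the world has none). Each returns a list of dicts, best first, with "confidence" (0 to 1); they miss things now and then, are a little off and sometimes report something else, mostly with a low value. They report only what shows in the picture. A call takes as long as a camera call. They do not tell look-alikes from the thing itself.
- finder.masks_of(picture, query): "region" (400x640 bool, what is visible of it) and "pixel" ([column, row] in pixels, amid what is visible of it).
The state is a dict: "t": time; "joint_positions": joint angles; "qd": joint speeds; "joint_torque": joint torques, N m; "tcp_pos": TCP position; "tool_rot": TCP orientation; "wrist_force": force on the tool from outside, world axes, zero at the start; "moment": the same for the moment, N m; "width": finger opening in m.
Only numpy, scipy, OpenCV 4.12 (cv2) and the standard library are available. Lean on these libraries where they do the work, as an engineer would, in place of code of your own. Each camera call takes 0.05 s, during which the arm holds its last target.

## Working session

There is one attempt and no reset: what is moved stays moved. The work goes in short steps, Python scripts to look and compute and a tool call to move; the robot and the scene stay as the last step left them, time stands still between calls to the robot, and variables do not carry over. Pictures are saved under pics/ and viewed, and the job is handed in when it is done.

Besides the shell and the picture viewer there is one more tool, called after ">>>" as name(argument=value, ...) on one line, values as JSON. play_rows: Moves the arm, as the interface text tells. Its arguments: {"type":"object","properties":{"rows":{"type":"array"},"squeeze":{"type":"number"}},"required":["rows"]}

```bash
mkdir -p pics; cat > h.py <<'E'
import numpy as np, cv2
from rig import arm, optics, workorder, finder
def save(p,n): cv2.imwrite('pics/'+n+'.png',p['color'][:,:,::-1])
def proj(p,X):
    c=p['R']@np.array(X,float)+p['t']; u=p['intrinsics']@c; return u[:2]/u[2]
def back(p,px,z):
    K=np.array(p['intrinsics']);R=np.array(p['R']);t=np.array(p['t'])
    d=R.T@np.linalg.inv(K)@np.array([px[0],px[1],1.]); o=-R.T@t
    return o+d*(z-o[2])/d[2]
E
python3 - <<'E'
from h import *
s=arm.observe(); print(s)
for n in ['scene','top']:
    p=optics.capture(n); save(p,n+'0'); print(n,p['R'],p['t'],p['intrinsics'])
    for q in ['stand','tray','peg_1','valve','tub','driver']:
        for r in finder.masks_of(p,q): print(q,r['confidence'],r['pixel'],r['region'].sum(),back(p,r['pixel'],0.07 if 'peg' in q else 0.03).round(3))
E
```

```text
{'t': 0.0, 'joint_positions': array([ 1.07285859,  0.53715093, -0.00444725,  1.53886183,  0.0026142 ,
        1.06731153, -0.07118516]), 'qd': array([-1.54273571e-03, -5.32999108e-04, -7.54989396e-04, -8.00074216e-04,
        1.46758602e-04, -1.10804285e-05,  9.34474935e-04]), 'joint_torque': array([-1.77648162e-04, -5.70992124e+01,  9.90765095e-01, -2.51611358e+01,
       -5.62742015e-02,  1.78394892e-02,  1.25029155e-04]), 'tcp_pos': array([ 0.27185957, -0.59005287,  0.40385304]), 'tool_rot': array([ 8.42181815e-01, -5.39192957e-01, -7.60864996e-04, -4.07141568e-04]), 'wrist_force': array([ 0.42221496, -0.50995348, -0.04517306]), 'moment': array([-0.03566281, -0.00582974, -0.04078235]), 'width': 0.08800607668698379}
scene [[-0.6717163  -0.74076411  0.00810831]
 [-0.48653162  0.43287457 -0.7588851 ]
 [ 0.55864496 -0.51370044 -0.65117407]] [0.36823514 0.33636386 0.72223684] [[386.41931321   0.         318.64420442]
 [  0.         386.41931321 194.6398208 ]
 [  0.           0.           1.        ]]
stand 0.65 [387.8, 194.1] 1735 [ 0.476 -0.192  0.03 ]
stand 0.57 [305.4, 247.3] 2831 [
[... 379 characters left out ...]
top [[-0.05977304 -0.99820737  0.00303703]
 [-0.97479568  0.05771547 -0.21550476]
 [ 0.21494316 -0.01584186 -0.97649807]] [-0.00487107  0.560504    1.04619029] [[384.14717905   0.         323.55383894]
 [  0.         384.14717905 199.2458443 ]
 [  0.           0.           1.        ]]
stand 0.87 [380.5, 218.1] 2253 [ 0.5   -0.202  0.03 ]
stand 0.73 [274.7, 228.4] 2309 [0.488 0.109 0.03 ]
tray 0.93 [304.0, 233.4] 1027 [0.468 0.024 0.03 ]
peg_1 0.85 [379.6, 221.3] 2145 [ 0.484 -0.192  0.07 ]
peg_1 0.82 [273.4, 228.2] 2257 [0.482 0.108 0.07 ]
valve 0.52 [359.3, 154.0] 249 [ 0.701 -0.156  0.03 ]
tub 0.86 [213.2, 217.5] 468 [0.53  0.288 0.03 ]
driver 0.8 [432.0, 259.6] 337 [ 0.371 -0.339  0.03 ]
```

```bash
python3 - <<'E'
import cv2,numpy as np
a=cv2.imread('pics/scene0.png');b=cv2.imread('pics/top0.png')
cv2.imwrite('pics/c1.png',cv2.resize(a[120:320,180:480],(800,533),interpolation=cv2.INTER_CUBIC))
cv2.imwrite('pics/c2.png',cv2.resize(b[120:300,180:450],(800,533),interpolation=cv2.INTER_CUBIC))
E
```

```text
(no output)
```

View pics/c1.png

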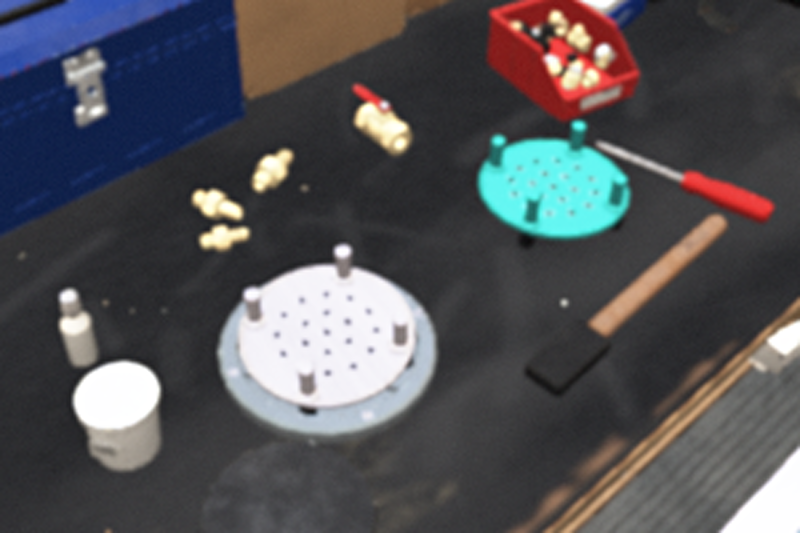

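View pics/c2.png

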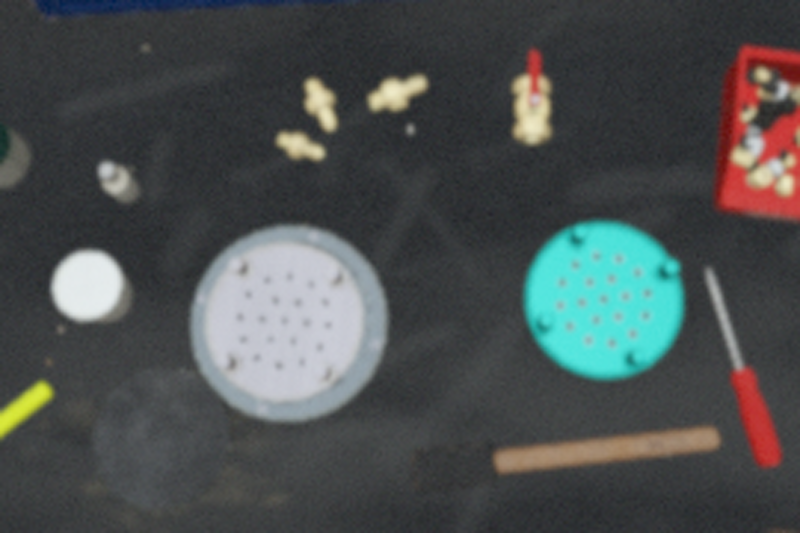

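The candidates are the steel stand in the grey tray (scene 302,245; top 275,228) and the teal stand on bare bench (scene 388,190; top 380,218). The first one fits, since it is steel and sits in the tray. Next I'll enlarge it to confirm and measure the pegs.

```bash
python3 - <<'E'
import cv2,numpy as np
a=cv2.imread('pics/scene0.png');b=cv2.imread('pics/top0.png')
A=cv2.resize(a[205:290,255:350],None,fx=6,fy=6,interpolation=cv2.INTER_CUBIC)
B=cv2.resize(b[190:270,235:320],None,fx=7,fy=7,interpolation=cv2.INTER_CUBIC)
cv2.imwrite('pics/d1.png',A);cv2.imwrite('pics/d2.png',B)
E
```

```text
(no output)
```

View pics/d1.png

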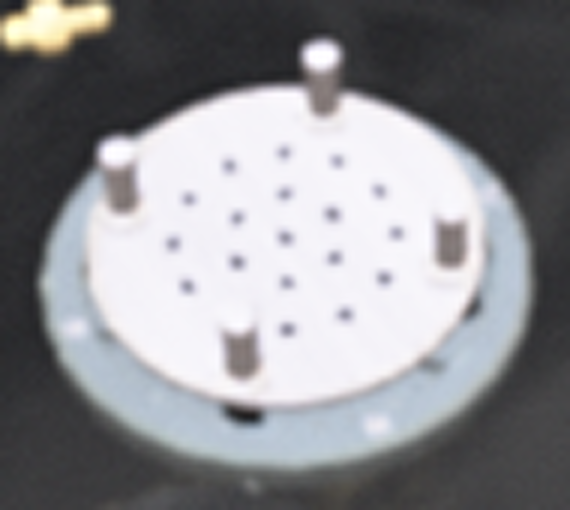

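View pics/d2.png

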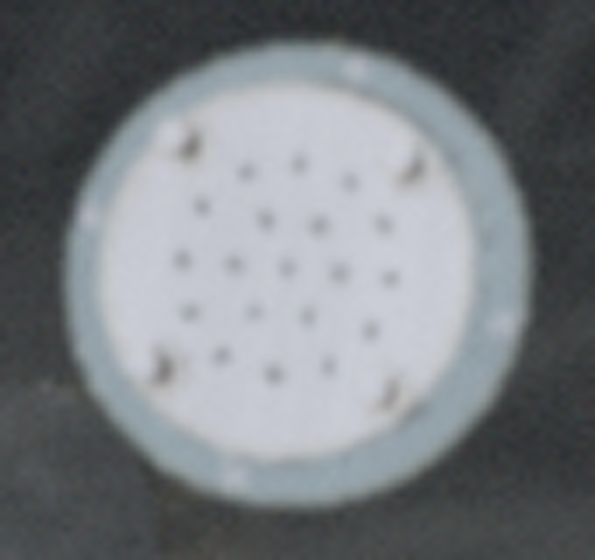

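```bash
cat > fit.py <<'E'
from h import *
from scipy.optimize import least_squares
from scipy.spatial.transform import Rotation as Ro
def fit(obs,x0,prior=True):
    # obs: list of (pic, pts(list of (angle_index,px,h)))
    def pts(v,i,h):
        a=np.pi/4+i*np.pi/2
        R=Ro.from_rotvec([v[3],v[4],0]).as_matrix()@Ro.from_euler('z',v[5]).as_matrix()
        return R@np.array([.066*np.cos(a),.066*np.sin(a),h])+v[:3]
    def f(v):
        r=[]
        for p,l in obs:
            for i,px,h in l: r+=list(proj(p,pts(v,i,h))-px)
        r+=[ (v[2]-.0065)/.003]
        return np.array(r)
    s=least_squares(f,x0,x_scale=[.01,.01,.01,.05,.05,.1],loss='soft_l1')
    return s.x,f(s.x),[pts(s.x,i,.066) for i in range(4)]
E
python3 - <<'E'
from fit import *
pa=optics.capture('scene');pb=optics.capture('top')
A=lambda l:[np.array(q)/6+[255,205]-.4 for q in l]
B=lambda l:[np.array(q)/7+[235,190]-.4 for q in l]
ta=A([(322,52),(117,150),(240,325),(452,212)])  # far-right.. order CCW from above?
ba=A([(322,111),(122,208),(241,374),(450,263)])
tb=B([(407,155),(175,130),(150,365),(380,385)])
for p,t in((pa,ta),(pb,tb)): print([back(p,q,.073).round(3)[:2] for q in t])
# index 0=upper-right(top) -> CCW
oa=[(i,ta[i],.066) for i in range(4)]+[(i,ba[i],.028) for i in range(4)]
ob=[(i,tb[i],.066) for i in range(4)]
c=np.mean([back(pb,q,.073) for q in tb],0)
d=back(pb,tb[0],.073)-c
for O in ([(pa,oa),(pb,ob)],[(pa,oa)],[(pb,ob)]):
    v,r,P=fit(O,[c[0],c[1],.007,0,0,np.arctan2(d[1],d[0])-np.pi/4])
    print(v.round(4),np.abs(r).max().round(2),np.sqrt((r**2).mean()).round(2)); print(np.array(P).round(4))
for r in finder.masks_of(pa,'tray')[:1]: pass
E
```

```text
[array([0.53 , 0.052]), array([0.541, 0.147]), array([0.442, 0.168]), array([0.431, 0.073])]
[array([0.526, 0.051]), array([0.541, 0.145]), array([0.447, 0.157]), array([0.434, 0.066])]
[ 0.4951  0.1024  0.0038 -0.0687 -0.104  -1.7271] 1.05 0.49
[[0.5267 0.0538 0.077 ]
 [0.5415 0.1459 0.0722]
 [0.4498 0.16   0.0617]
 [0.435  0.068  0.0665]]
[ 0.493   0.1042  0.0065 -0.0772 -0.0946 -1.7299] 0.74 0.32
[[0.5251 0.0561 0.0798]
 [0.5402 0.148  0.0741]
 [0.4485 0.1624 0.0643]
 [0.4334 0.0705 0.07  ]]
[ 0.5007  0.1191  0.0065  0.2231 -0.2112 -1.7159] 0.14 0.1
[[0.5268 0.052  0.066 ]
 [0.5378 0.1418 0.0891]
 [0.4472 0.1571 0.0729]
 [0.4361 0.0673 0.0498]]
```

The crop confirms it: the steel stand is in the grey tray, with peg tops at d1 pixels (322,52), (117,150), (240,325) and (452,212). It leans toward the near-left peg at about (0.448,0.160), so the raised feet belong to the other diagonal. The high peg is at about (0.526,0.054), and I'll straddle that one.

>>> play_rows(rows=[{"claw": 35, "delta_pos": [0.015, 0.038, 0], "twist": 7}, {"claw": 35, "delta_pos": [0.03, 0.076, 0], "twist": 14}, {"claw": 35, "delta_pos": [0.045, 0.114, 0], "twist": 21}, {"claw": 35, "delta_pos": [0.06, 0.152, 0], "twist": 28}, {"claw": 35, "delta_pos": [0.075, 0.19, 0], "twist": 35}, {"claw": 35, "delta_pos": [0.09, 0.228, 0], "twist": 42}, {"claw": 35, "delta_pos": [0.105, 0.266, 0], "twist": 49}, {"claw": 35, "delta_pos": [0.12, 0.304, 0], "twist": 56}])

```text
t: 1.52
tcp_pos: [0.3923, -0.2845, 0.4051]
tool_rot: [0.997, -0.078, 0.0, 0.0]
wrist_force: [0.6, -0.3, 0.4]
width: 0.0367
```

```bash
cat > st.py <<'E'
from h import *
s=arm.observe()
from scipy.spatial.transform import Rotation as Ro
x=Ro.from_quat(s['tool_rot']).as_matrix()
print('t',round(s['t'],2),'tcp',s['tcp_pos'].round(4),'jaw',np.degrees(np.arctan2(x[1,0],x[0,0])).round(1),'tip z',round(s['tcp_pos'][2]-.166,4),'F',s['wrist_force'].round(2),'M',s['moment'].round(3),'w',round(s['width'],4),'j7',s['joint_positions'][6].round(2))
E
python3 st.py
```

```text
t 1.52 tcp [ 0.3923 -0.2845  0.4051] jaw -8.9 tip z 0.2391 F [ 0.63 -0.25  0.38] M [-0.022 -0.09  -0.002] w 0.0367 j7 0.28
```

>>> play_rows(rows=[{"claw": 35, "delta_pos": [0.015, 0.037, 0], "twist": 6}, {"claw": 35, "delta_pos": [0.029, 0.074, 0], "twist": 12}, {"claw": 35, "delta_pos": [0.044, 0.111, 0], "twist": 18}, {"claw": 35, "delta_pos": [0.059, 0.148, 0], "twist": 24}, {"claw": 35, "delta_pos": [0.073, 0.185, 0], "twist": 30}, {"claw": 35, "delta_pos": [0.088, 0.222, 0], "twist": 36}, {"claw": 35, "delta_pos": [0.103, 0.26, 0], "twist": 42}, {"claw": 35, "delta_pos": [0.117, 0.297, 0], "twist": 46}])

```text
t: 2.18
tcp_pos: [0.5098, 0.0144, 0.4054]
tool_rot: [0.947, 0.32, 0.001, 0.0]
wrist_force: [0.2, -0.2, -0.3]
width: 0.0307
```

>>> play_rows(rows=[{"claw": 35, "delta_pos": [0.008, 0.021, 0], "twist": 0}, {"claw": 35, "delta_pos": [0.017, 0.042, -0.02], "twist": 0}, {"claw": 35, "delta_pos": [0.017, 0.042, -0.055], "twist": 0}, {"claw": 35, "delta_pos": [0.017, 0.042, -0.09], "twist": 0}, {"claw": 35, "delta_pos": [0.017, 0.042, -0.09], "twist": 0}])

```text
t: 2.6
tcp_pos: [0.5244, 0.056, 0.3101]
tool_rot: [0.947, 0.321, -0.004, -0.001]
wrist_force: [-1.3, -0.5, -1.3]
width: 0.0308
```

```bash
python3 st.py; python3 - <<'E'
from h import *
for n in ['scene','top']:
    p=optics.capture(n); save(p,n+'1')
    a=p['color'][:,:,::-1]; cv2.imwrite('pics/'+n+'1c.png',cv2.resize(a[130:300,200:400],None,fx=4,fy=3.5,interpolation=cv2.INTER_CUBIC))
E
```

```text
t 2.6 tcp [0.5244 0.056  0.3101] jaw 37.4 tip z 0.1441 F [-1.3  -0.5  -1.35] M [-0.087 -0.008  0.003] w 0.0308 j7 0.13
```

View pics/scene1c.png

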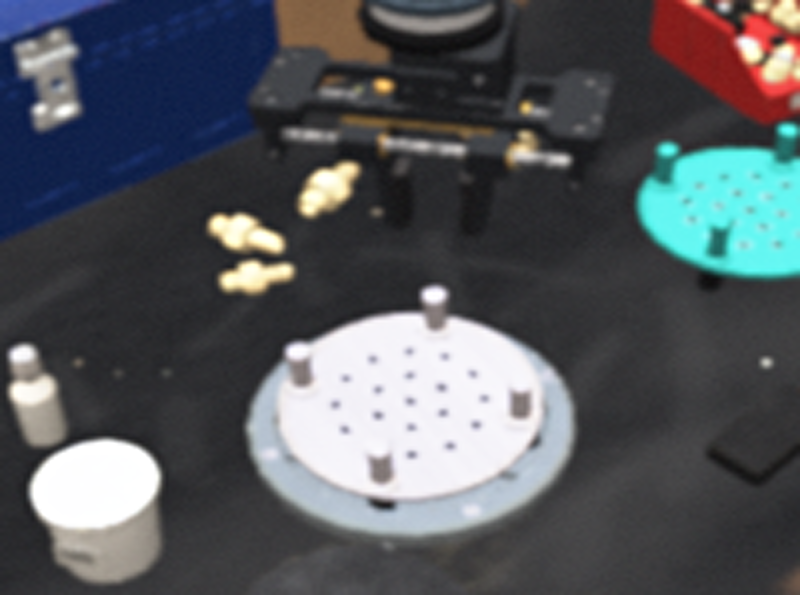

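View pics/top1c.png

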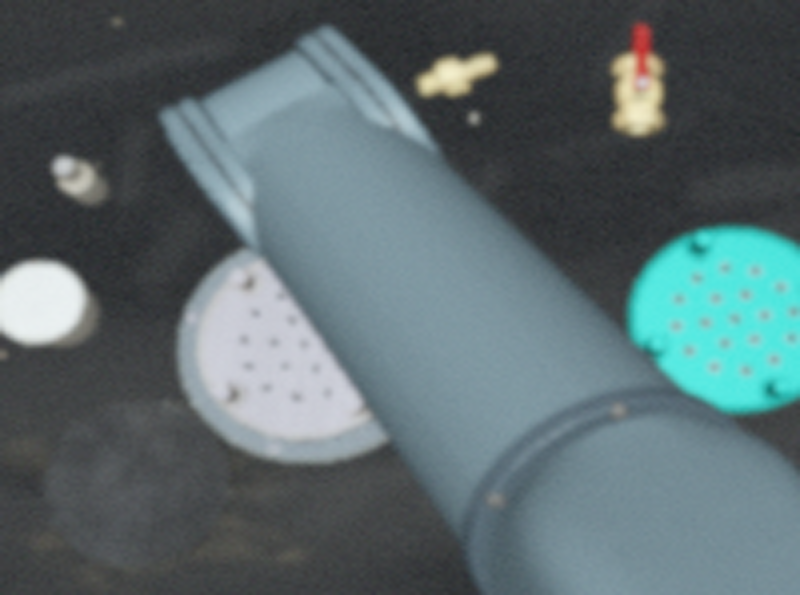

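The scene view shows the jaws open above the far peg (peg at crop 434,300), and nothing is touching. The arm hides the stand in the top view. Next I'll descend around the peg.

>>> play_rows(rows=[{"claw": 35, "delta_pos": [0.001, -0.001, -0.03], "twist": 0}, {"claw": 35, "delta_pos": [0.001, -0.001, -0.06], "twist": 0}, {"claw": 35, "delta_pos": [0.001, -0.001, -0.075], "twist": 0}, {"claw": 35, "delta_pos": [0.001, -0.001, -0.085], "twist": 0}, {"claw": 35, "delta_pos": [0.001, -0.001, -0.092], "twist": 0}, {"claw": 35, "delta_pos": [0.001, -0.001, -0.094], "twist": 0}, {"claw": 35, "delta_pos": [0.001, -0.001, -0.094], "twist": 0}])

```text
t: 3.28
tcp_pos: [0.5283, 0.0553, 0.2224]
tool_rot: [0.947, 0.32, 0.001, 0.0]
wrist_force: [-0.2, 0.0, 1.0]
width: 0.0306
```

```bash
python3 st.py; python3 - <<'E'
from h import *
p=optics.capture('scene'); save(p,'s2')
a=p['color'][:,:,::-1]; cv2.imwrite('pics/s2c.png',cv2.resize(a[170:290,230:370],None,fx=5,fy=5,interpolation=cv2.INTER_CUBIC))
E
```

```text
t 3.28 tcp [0.5283 0.0553 0.2224] jaw 37.3 tip z 0.0564 F [-0.17  0.02  0.98] M [-0.022 -0.137 -0.016] w 0.0306 j7 0.04
```

View pics/s2c.png

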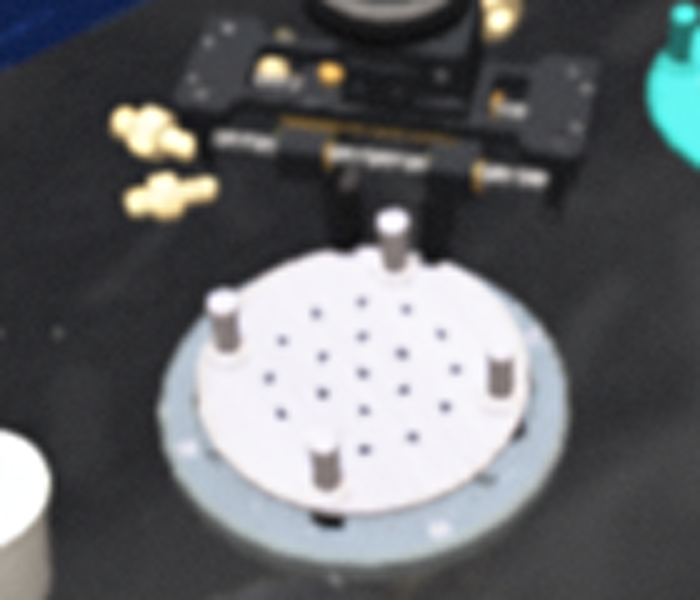

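```bash
python3 - <<'E'
from h import *
p=optics.capture('scene'); s=arm.observe()
t=s['tcp_pos']
f=lambda X: ((proj(p,X)-[230,170]+.4)*5).round(0)
u=np.array([np.cos(np.radians(37.3)),np.sin(np.radians(37.3)),0])
for w in(-.015-.017,-.0153,.0153,.032): print(w,f([t[0],t[1],.0564]+u*w))
for x,y,z in((.5267,.0538,.077),(.5251,.0561,.0798)): print(f([x,y,z]))
for z in(.074,.077,.08,.083): print(z,back(p,np.array([393,220])/5+[230,170]-.4,z).round(4))
E
```

```text
-0.032 [454. 257.]
-0.0153 [421. 252.]
0.0153 [360. 244.]
0.032 [327. 239.]
[394. 218.]
[393. 217.]
0.074 [0.5283 0.0532 0.074 ]
0.077 [0.5259 0.0553 0.077 ]
0.08 [0.5235 0.0573 0.08  ]
0.083 [0.5211 0.0594 0.083 ]
```

```bash
cat > arc.py <<'E'
import sys
from h import *
from scipy.spatial.transform import Rotation as Ro
C=np.array([.4875,.107]);r=.066
a0,n,step,tipz=[float(v) for v in sys.argv[1:5]]  # a0 = peg angle now, step deg per row
s=arm.observe();t=s['tcp_pos'];x=Ro.from_quat(s['tool_rot']).as_matrix();jaw=np.degrees(np.arctan2(x[1,0],x[0,0]))
for k in range(1,int(n)+1):
    a=a0+step*k; q=C+r*np.array([np.cos(np.radians(a)),np.sin(np.radians(a))])
    print(a,(q-t[:2]).round(3),round(tipz+.166-t[2],3),round(a+90-jaw,1))
E
python3 arc.py -53.5 8 -2.5 0.053
```

```text
-56.0 [-0.004 -0.003] -0.004 -3.3
-58.5 [-0.006 -0.005] -0.004 -5.8
-61.0 [-0.009 -0.006] -0.004 -8.3
-63.5 [-0.011 -0.007] -0.004 -10.8
-66.0 [-0.014 -0.009] -0.004 -13.3
-68.5 [-0.017 -0.01 ] -0.004 -15.8
-71.0 [-0.019 -0.011] -0.004 -18.3
-73.5 [-0.022 -0.012] -0.004 -20.8
```

>>> play_rows(rows=[{"claw": 24, "delta_pos": [-0.001, 0.001, -0.004], "twist": -1}, {"claw": 24, "delta_pos": [-0.004, -0.003, -0.004], "twist": -3}, {"claw": 24, "delta_pos": [-0.006, -0.005, -0.004], "twist": -6}, {"claw": 24, "delta_pos": [-0.009, -0.006, -0.004], "twist": -8}, {"claw": 24, "delta_pos": [-0.011, -0.007, -0.004], "twist": -11}, {"claw": 24, "delta_pos": [-0.014, -0.009, -0.004], "twist": -13}])

```text
t: 3.88
tcp_pos: [0.5149, 0.0465, 0.2192]
tool_rot: [0.978, 0.209, 0.002, 0.0]
wrist_force: [3.2, 0.7, -1.5]
width: 0.0209
```

```bash
python3 st.py; python3 arc.py -66 8 -2.5 0.053
```

```text
t 3.88 tcp [0.5149 0.0465 0.2192] jaw 24.1 tip z 0.0532 F [ 3.25  0.7  -1.51] M [ 0.065 -0.655 -0.049] w 0.0209 j7 -0.14
-68.5 [-0.003 -0.001] -0.0 -2.6
-71.0 [-0.006 -0.002] -0.0 -5.1
-73.5 [-0.009 -0.003] -0.0 -7.6
-76.0 [-0.011 -0.004] -0.0 -10.1
-78.5 [-0.014 -0.004] -0.0 -12.6
-81.0 [-0.017 -0.005] -0.0 -15.1
-83.5 [-0.02  -0.005] -0.0 -17.6
-86.0 [-0.023 -0.005] -0.0 -20.1
```

Contact is made at about 3 N, so the stand is sliding. I'll continue.

>>> play_rows(rows=[{"claw": 24, "delta_pos": [-0.003, -0.001, 0], "twist": -2.5}, {"claw": 24, "delta_pos": [-0.006, -0.002, 0], "twist": -5}, {"claw": 24, "delta_pos": [-0.009, -0.003, 0], "twist": -7.5}, {"claw": 24, "delta_pos": [-0.011, -0.004, 0], "twist": -10}, {"claw": 24, "delta_pos": [-0.014, -0.004, 0], "twist": -12.5}])

```text
t: 4.3
tcp_pos: [0.5015, 0.0421, 0.2197]
tool_rot: [0.995, 0.099, 0.003, 0.001]
wrist_force: [2.5, 0.1, -2.0]
width: 0.0212
```

```bash
python3 st.py; python3 arc.py -78.5 8 -2.5 0.053;  python3 - <<'E'
from h import *
p=optics.capture('scene'); save(p,'s3')
a=p['color'][:,:,::-1]; cv2.imwrite('pics/s3c.png',cv2.resize(a[170:290,230:370],None,fx=5,fy=5,interpolation=cv2.INTER_CUBIC))
E
```

```text
t 4.3 tcp [0.5015 0.0421 0.2197] jaw 11.3 tip z 0.0537 F [ 2.51  0.15 -1.96] M [-0.043 -0.584 -0.009] w 0.0212 j7 -0.32
-81.0 [-0.004 -0.   ] -0.001 -2.3
-83.5 [-0.006 -0.001] -0.001 -4.8
-86.0 [-0.009 -0.001] -0.001 -7.3
-88.5 [-0.012 -0.001] -0.001 -9.8
-91.0 [-0.015 -0.001] -0.001 -12.3
-93.5 [-0.018 -0.001] -0.001 -14.8
-96.0 [-0.021 -0.001] -0.001 -17.3
-98.5 [-0.024 -0.   ] -0.001 -19.8
```

View pics/s3c.png

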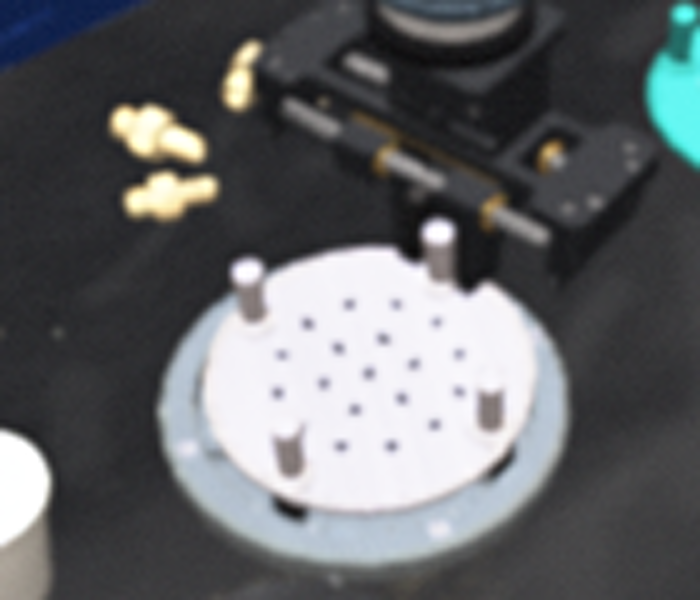

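The stand is turning in place, about 20° so far, and is still leaning. The peg at crop (440,240) is between the fingers. I'll continue.

>>> play_rows(rows=[{"claw": 24, "delta_pos": [-0.004, 0, -0.001], "twist": -2.5}, {"claw": 24, "delta_pos": [-0.006, -0.001, -0.001], "twist": -5}, {"claw": 24, "delta_pos": [-0.009, -0.001, -0.001], "twist": -7.5}, {"claw": 24, "delta_pos": [-0.012, -0.001, -0.001], "twist": -10}])

```text
t: 4.68
tcp_pos: [0.4888, 0.0411, 0.2189]
tool_rot: [1.0, 0.009, 0.003, 0.001]
wrist_force: [0.5, 0.5, -0.3]
width: 0.0212
```

```bash
cat > snap.py <<'E'
from h import *
import sys
p=optics.capture('scene'); save(p,sys.argv[1])
a=p['color'][:,:,::-1]; cv2.imwrite('pics/%sc.png'%sys.argv[1],cv2.resize(a[170:290,230:370],None,fx=5,fy=5,interpolation=cv2.INTER_CUBIC))
E
python3 st.py; python3 arc.py -88.5 8 -2.5 0.053;  python3 snap.py s4
```

```text
t 4.68 tcp [0.4888 0.0411 0.2189] jaw 1.1 tip z 0.0529 F [ 0.5   0.48 -0.35] M [-0.024 -0.097  0.032] w 0.0212 j7 -0.47
-91.0 [-0.002 -0.   ] 0.0 -2.1
-93.5 [-0.005  0.   ] 0.0 -4.6
-96.0 [-0.008  0.   ] 0.0 -7.1
-98.5 [-0.011  0.001] 0.0 -9.6
-101.0 [-0.014  0.001] 0.0 -12.1
-103.5 [-0.017  0.002] 0.0 -14.6
-106.0 [-0.019  0.002] 0.0 -17.1
-108.5 [-0.022  0.003] 0.0 -19.6
```

View pics/s4c.png

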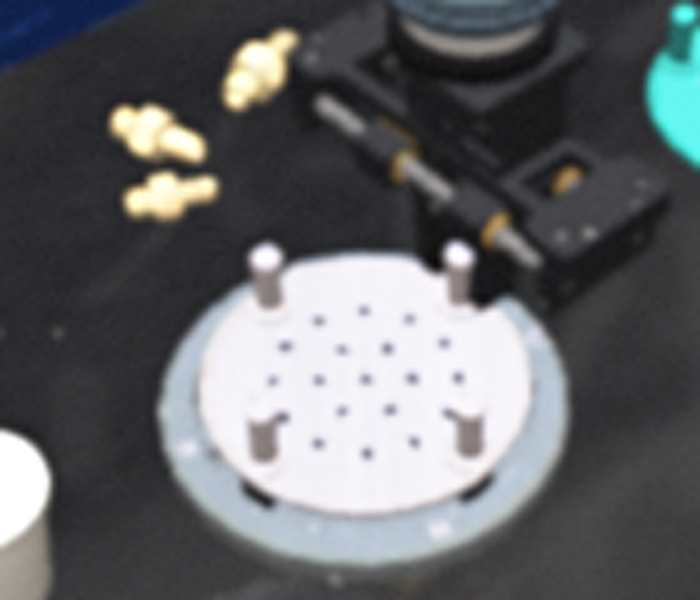

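```bash
python3 - <<'E'
from fit import *
p=optics.capture('scene')
A=lambda l:[np.array(q)/5+[230,170]-.4 for q in l]
t=A([(457,252),(265,256),(262,412),(470,410)]);b=A([(458,304),(267,305),(263,459),(470,455)])
for z in (.07,.075): print([back(p,q,z).round(4)[:2] for q in t])
O=[(p,[(i,t[i],.066) for i in range(4)]+[(i,b[i],.028) for i in range(4)])]
v,r,P=fit(O,[.4875,.107,.005,0,0,np.radians(-135)])
print(v.round(4),r.round(2),np.array(P).round(4),np.degrees(v[5]))
E
```

```text
[array([0.4941, 0.0422]), array([0.5535, 0.1128]), array([0.4771, 0.1745]), array([0.4167, 0.1052])]
[array([0.4904, 0.0457]), array([0.5493, 0.1158]), array([0.4735, 0.177 ]), array([0.4135, 0.1083])]
[ 0.4884  0.1074  0.006  -0.0238 -0.063  -2.2568] [ 0.59 -0.18 -0.1  -0.41 -0.24 -0.12  0.29 -0.54 -0.19 -0.24  0.01  0.18
  0.12  0.7  -0.41  0.64 -0.17] [[0.4908 0.0433 0.0738]
 [0.5498 0.1156 0.0758]
 [0.4778 0.1746 0.0699]
 [0.4187 0.1024 0.0679]] -129.3059235950056
```

The force fell to near zero. After allowing for the bias seen in the first fit, the tilt reads about level, so it has probably dropped. I'll nudge about 5° further, toward the middle of the free play, and feel for resistance.

>>> play_rows(rows=[{"claw": 24, "delta_pos": [-0.001, 0, 0], "twist": -1}, {"claw": 24, "delta_pos": [-0.002, 0, 0], "twist": -2}, {"claw": 24, "delta_pos": [-0.003, 0, 0], "twist": -3}, {"claw": 24, "delta_pos": [-0.005, 0, 0], "twist": -4.5}])

```text
t: 5.12
tcp_pos: [0.4837, 0.0411, 0.2189]
tool_rot: [1.0, -0.03, 0.003, 0.001]
wrist_force: [2.0, -0.7, 0.1]
width: 0.021
```

```bash
python3 st.py; python3 snap.py s5
```

```text
t 5.12 tcp [0.4837 0.0411 0.2189] jaw -3.4 tip z 0.0529 F [ 1.96 -0.73  0.13] M [-0.248 -0.548 -0.011] w 0.021 j7 -0.54
```

View pics/s5c.png

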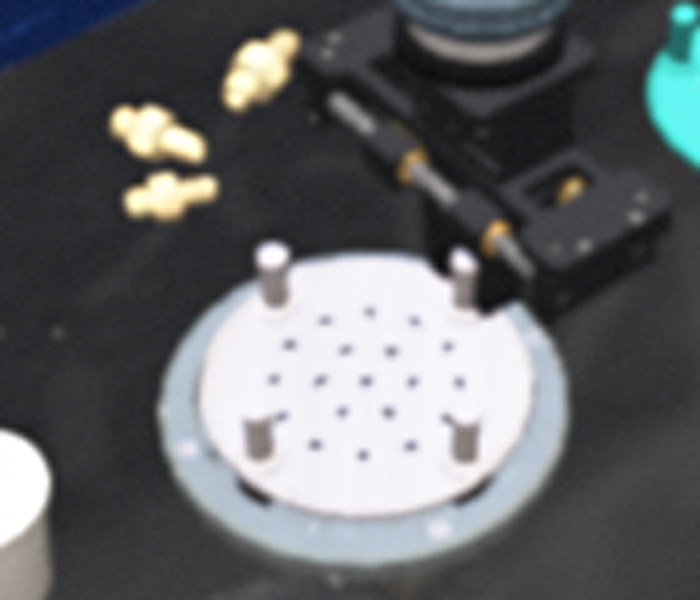

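>>> play_rows(rows=[{"claw": 24, "delta_pos": [-0.001, 0, 0], "twist": -1}, {"claw": 24, "delta_pos": [-0.002, 0, 0], "twist": -2}, {"claw": 24, "delta_pos": [-0.003, 0, 0], "twist": -3}])

```text
t: 5.42
tcp_pos: [0.4802, 0.041, 0.2189]
tool_rot: [0.998, -0.058, 0.003, 0.001]
wrist_force: [1.4, 0.9, 0.2]
width: 0.0211
```

>>> play_rows(rows=[{"claw": 24, "delta_pos": [-0.001, 0, 0], "twist": -1}, {"claw": 24, "delta_pos": [-0.002, 0, 0], "twist": -2}, {"claw": 24, "delta_pos": [-0.003, 0, 0], "twist": -3}])

```text
t: 5.67
tcp_pos: [0.4771, 0.041, 0.2189]
tool_rot: [0.996, -0.085, 0.003, 0.001]
wrist_force: [1.6, -0.4, -0.6]
width: 0.0213
```

>>> play_rows(rows=[{"claw": 24, "delta_pos": [-0.001, 0, 0], "twist": -1}, {"claw": 24, "delta_pos": [-0.002, 0, 0], "twist": -2}, {"claw": 24, "delta_pos": [-0.003, 0, 0], "twist": -3}])

```text
t: 5.92
tcp_pos: [0.474, 0.0411, 0.2189]
tool_rot: [0.994, -0.112, 0.003, 0.001]
wrist_force: [0.7, 0.3, 0.1]
width: 0.0213
```

```bash
python3 st.py; python3 snap.py s6
```

```text
t 5.92 tcp [0.474  0.0411 0.2189] jaw -12.8 tip z 0.0529 F [0.71 0.34 0.06] M [-0.057 -0.325  0.016] w 0.0213 j7 -0.67
```

View pics/s6c.png

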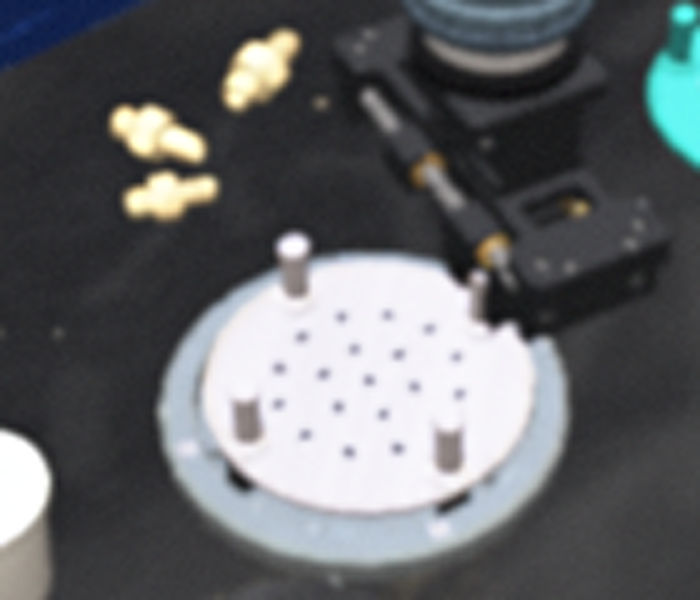

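>>> play_rows(rows=[{"claw": 24, "delta_pos": [-0.001, 0, 0], "twist": -1}, {"claw": 24, "delta_pos": [-0.002, 0.001, 0], "twist": -2}, {"claw": 24, "delta_pos": [-0.003, 0.001, 0], "twist": -3}])

```text
t: 6.22
tcp_pos: [0.4718, 0.0414, 0.2192]
tool_rot: [0.99, -0.14, 0.004, 0.002]
wrist_force: [6.0, -3.9, -0.7]
width: 0.0213
```

>>> play_rows(rows=[{"claw": 24, "delta_pos": [-0.001, 0, 0], "twist": -1}, {"claw": 24, "delta_pos": [-0.002, 0.001, 0], "twist": -2}, {"claw": 24, "delta_pos": [-0.003, 0.001, 0], "twist": -3}])

```text
t: 6.47
tcp_pos: [0.4701, 0.0414, 0.2197]
tool_rot: [0.986, -0.167, 0.006, 0.002]
wrist_force: [7.1, -5.2, 0.0]
width: 0.0213
```

```bash
python3 st.py; python3 snap.py s7
```

```text
t 6.47 tcp [0.4701 0.0414 0.2197] jaw -19.2 tip z 0.0537 F [ 7.12 -5.22  0.01] M [-1.107 -1.522 -0.042] w 0.0213 j7 -0.76
```

View pics/s7c.png

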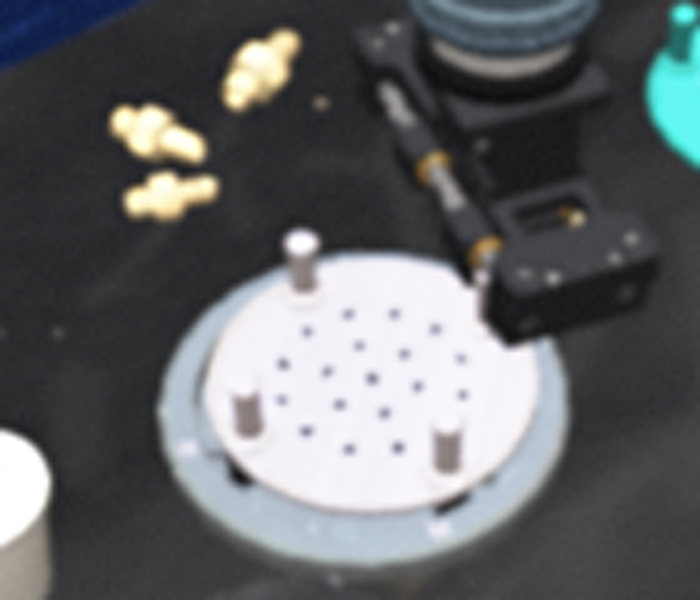

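Hard stop at about 9 N, which confirms the stand is down with its feet against the bar's side. I'll turn it back about 5° to the middle of the free play.

```bash
python3 arc.py -105 8 1.5 0.053
```

```text
-103.5 [0.002 0.001] -0.001 5.8
-102.0 [0.004 0.001] -0.001 7.3
-100.5 [0.005 0.001] -0.001 8.8
-99.0 [0.007 0.   ] -0.001 10.3
-97.5 [0.009 0.   ] -0.001 11.8
-96.0 [0.011 0.   ] -0.001 13.3
-94.5 [ 0.012 -0.   ] -0.001 14.8
-93.0 [ 0.014 -0.   ] -0.001 16.3
```

>>> play_rows(rows=[{"claw": 24, "delta_pos": [0.003, 0.0, -0.001], "twist": 3}, {"claw": 24, "delta_pos": [0.005, 0.001, -0.001], "twist": 6}, {"claw": 24, "delta_pos": [0.007, 0.001, -0.001], "twist": 10}, {"claw": 24, "delta_pos": [0.009, 0, -0.001], "twist": 12}, {"claw": 24, "delta_pos": [0.011, 0, -0.001], "twist": 13}, {"claw": 24, "delta_pos": [0.012, 0, -0.001], "twist": 14.5}, {"claw": 24, "delta_pos": [0.012, 0, -0.001], "twist": 14.5}])

```text
t: 7.1
tcp_pos: [0.4817, 0.0414, 0.2186]
tool_rot: [0.999, -0.041, 0.005, 0.001]
wrist_force: [-0.8, 0.1, 0.3]
width: 0.0211
```

```bash
python3 st.py; python3 snap.py s8
```

```text
t 7.1 tcp [0.4817 0.0414 0.2186] jaw -4.8 tip z 0.0526 F [-0.84  0.09  0.3 ] M [-0.03  -0.002 -0.043] w 0.0211 j7 -0.56
```

View pics/s8c.png

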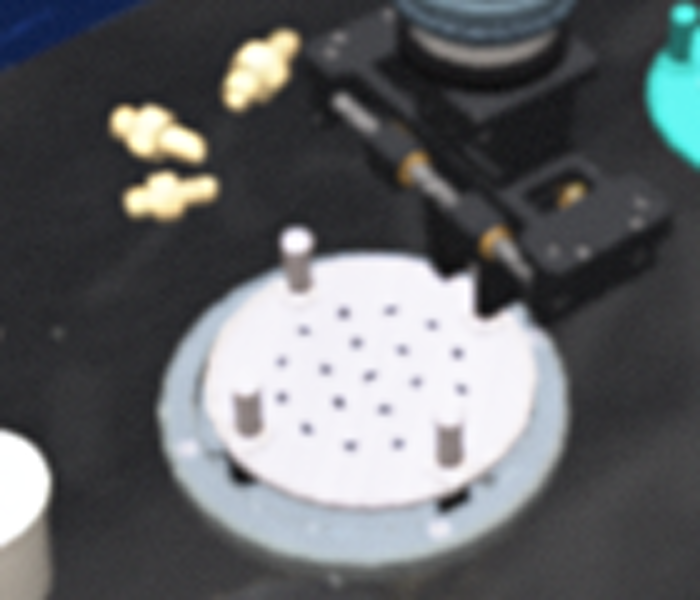

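>>> play_rows(rows=[{"claw": 24, "delta_pos": [0, 0, 0.03], "twist": 0}, {"claw": 24, "delta_pos": [0, 0, 0.065], "twist": 0}, {"claw": 24, "delta_pos": [0, 0, 0.1], "twist": 0}, {"claw": 0, "delta_pos": [0, 0, 0.12], "twist": 0}, {"claw": 0, "delta_pos": [0, 0, 0.12], "twist": 0}])

```text
t: 7.57
tcp_pos: [0.4832, 0.0419, 0.3428]
tool_rot: [0.999, -0.043, 0.009, 0.001]
wrist_force: [1.1, 0.1, 0.1]
width: 0.01
```

```bash
python3 st.py; python3 snap.py s9
```

```text
t 7.57 tcp [0.4832 0.0419 0.3428] jaw -4.9 tip z 0.1768 F [1.14 0.09 0.06] M [-0.046 -0.062 -0.086] w 0.01 j7 -0.45
```

View pics/s9c.png

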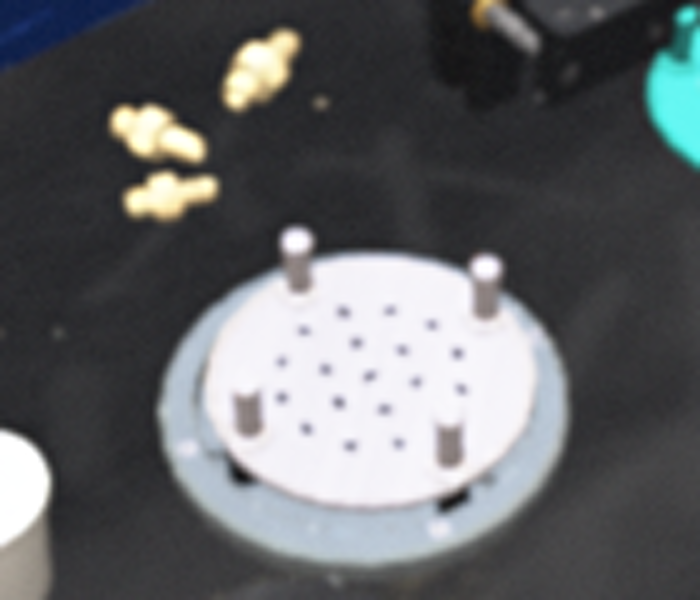

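```bash
cat > lev.py <<'E'
from fit import *
def go(p,t,b,yaw):
    A=lambda l:[np.array(q)/5+[230,170]-.4 for q in l]
    t=A(t);b=A(b)
    O=[(p,[(i,t[i],.066) for i in range(4)]+[(i,b[i],.028) for i in range(4)])]
    v,r,P=fit(O,[.4875,.107,.005,0,0,np.radians(yaw)])
    print(v.round(4),np.abs(r).max().round(2),np.array(P).round(4),np.degrees(v[5]))
E
python3 - <<'E'
from lev import *
p=optics.capture('scene')
go(p,[(487,266),(296,240),(247,384),(450,412)],[(486,315),(298,288),(249,434),(449,463)],-145)
# level prediction of contour of plate edge and tray at this pose
a=cv2.imread('pics/s9c.png').copy()
f=lambda X: tuple(int(q) for q in ((proj(p,X)-[230,170]+.4)*5).round())
def circ(c,r,z,col,w=(0,0)):
    th=np.linspace(0,2*np.pi,120)
    pts=np.array([f([c[0]+r*np.cos(q),c[1]+r*np.sin(q),z+w[0]*r*np.sin(q)-w[1]*r*np.cos(q)]) for q in th]);cv2.polylines(a,[pts],True,col,1)
circ((.4885,.106),.098,.021,(0,0,255));circ((.4885,.106),.0815,.021,(0,255,255))
circ((.4885,.106),.078,.035,(0,255,0))
cv2.imwrite('pics/ov.png',a)
E
```

```text
[ 0.4874  0.103   0.0061 -0.0188 -0.018  -2.4927] 0.82 [[0.4772 0.0388 0.0732]
 [0.5516 0.0953 0.0735]
 [0.4952 0.1696 0.0711]
 [0.4208 0.1132 0.0708]] -142.82098056684364
```

View pics/ov.png

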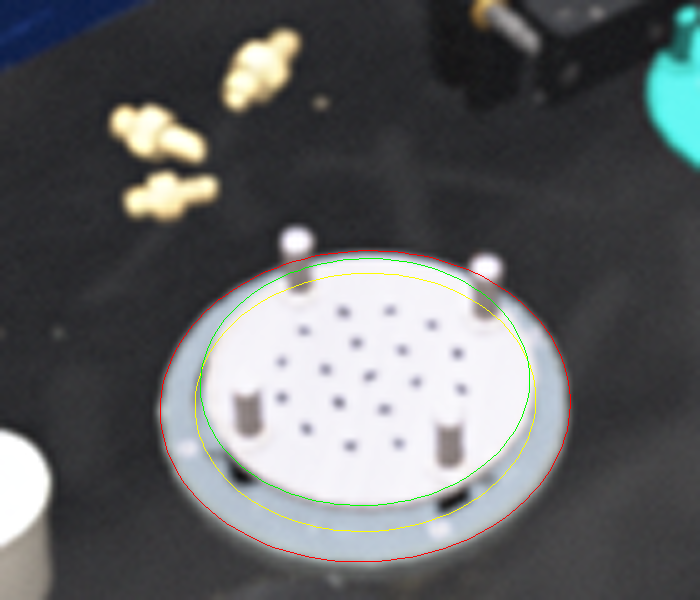

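The overlay shows the tray (red, centre 0.4885,0.106) and a level plate at z=35 mm (green) both matching the picture, with the plate shifted about 3 mm sideways. So it is level and down. Next I'll press the peg at about (0.477,0.039) with shut fingers.

>>> play_rows(rows=[{"claw": 0, "delta_pos": [-0.006, -0.002, -0.03], "twist": 0}, {"claw": 0, "delta_pos": [-0.006, -0.002, -0.06], "twist": 0}, {"claw": 0, "delta_pos": [-0.006, -0.002, -0.08], "twist": 0}, {"claw": 0, "delta_pos": [-0.006, -0.002, -0.09], "twist": 0}, {"claw": 0, "delta_pos": [-0.006, -0.002, -0.095], "twist": 0}, {"claw": 0, "delta_pos": [-0.006, -0.002, -0.098], "twist": 0}, {"claw": 0, "delta_pos": [-0.006, -0.002, -0.098], "twist": 0}])

```text
t: 8.25
tcp_pos: [0.4758, 0.0396, 0.2408]
tool_rot: [0.999, -0.042, 0.006, 0.001]
wrist_force: [-0.8, -0.4, -0.5]
width: 0.0002
```

```bash
python3 st.py; python3 snap.py s10
```

```text
t 8.25 tcp [0.4758 0.0396 0.2408] jaw -4.9 tip z 0.0748 F [-0.82 -0.42 -0.51] M [-0.011 -0.08   0.01 ] w 0.0002 j7 -0.54
```

View pics/s10c.png

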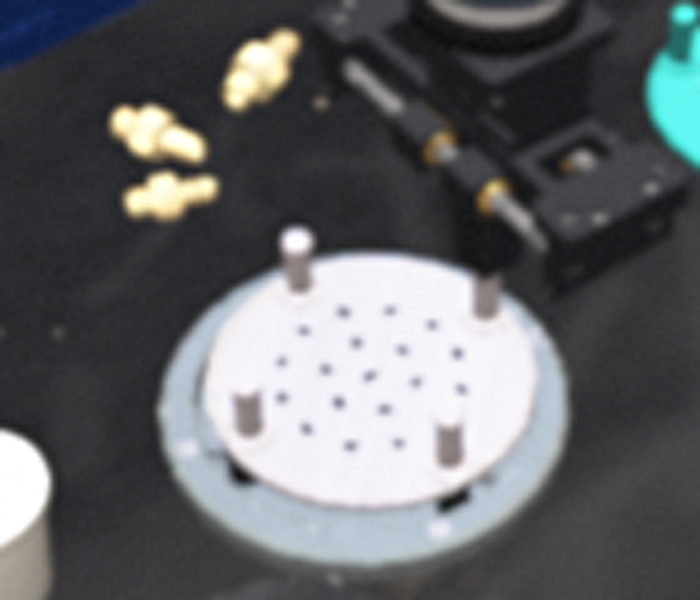

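The shut fingertips sit directly over the peg at crop (486,275), about 5 mm above it. I'll press gently.

>>> play_rows(rows=[{"claw": 0, "delta_pos": [0.001, -0.001, -0.003], "twist": 0}, {"claw": 0, "delta_pos": [0.001, -0.001, -0.005], "twist": 0}, {"claw": 0, "delta_pos": [0.001, -0.001, -0.007], "twist": 0}, {"claw": 0, "delta_pos": [0.001, -0.001, -0.008], "twist": 0}])

```text
t: 8.63
tcp_pos: [0.4782, 0.0385, 0.2353]
tool_rot: [0.999, -0.043, 0.008, 0.001]
wrist_force: [-5.7, -2.5, 32.1]
width: 0.0006
```

>>> play_rows(rows=[{"claw": 0, "delta_pos": [-0.001, 0, -0.001], "twist": 0}, {"claw": 0, "delta_pos": [-0.001, 0, -0.001], "twist": 0}, {"claw": 0, "delta_pos": [-0.001, 0, -0.001], "twist": 0}])

```text
t: 8.88
tcp_pos: [0.4782, 0.0386, 0.2358]
tool_rot: [0.999, -0.043, 0.01, 0.001]
wrist_force: [-1.0, 0.5, 11.0]
width: 0.0003
```

```bash
python3 st.py; python3 snap.py s11
```

```text
t 8.88 tcp [0.4782 0.0386 0.2358] jaw -4.9 tip z 0.0698 F [-1.04  0.51 11.01] M [-0.129  0.218 -0.044] w 0.0003 j7 -0.55
```

View pics/s11c.png

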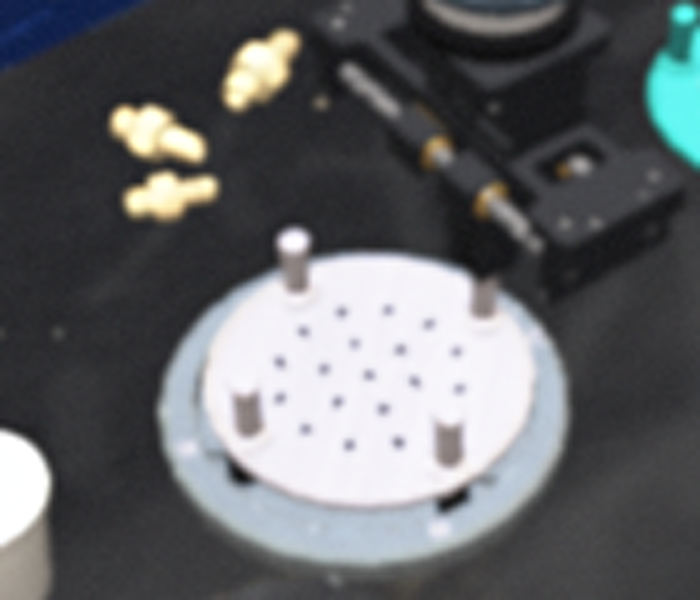

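At 11 N the peg top is at 69.8 mm against the expected 70 mm, and the stand is unmoved. I'll lift straight up and check.

>>> play_rows(rows=[{"claw": 0, "delta_pos": [0, 0, 0.01], "twist": 0}, {"claw": 0, "delta_pos": [0, 0, 0.04], "twist": 0}, {"claw": 0, "delta_pos": [0, 0, 0.08], "twist": 0}, {"claw": 0, "delta_pos": [0, 0, 0.12], "twist": 0}, {"claw": 0, "delta_pos": [0, 0, 0.15], "twist": 0}, {"claw": 0, "delta_pos": [0, 0, 0.15], "twist": 0}, {"claw": 0, "delta_pos": [0, 0, 0.15], "twist": 0}])

```text
t: 9.52
tcp_pos: [0.4786, 0.0386, 0.3879]
tool_rot: [0.999, -0.043, 0.012, 0.001]
wrist_force: [0.3, -1.2, -1.0]
width: 0.0005
```

```bash
python3 st.py; python3 snap.py s12; python3 - <<'E'
from h import *
p=optics.capture('scene')
for q in ['valve','tub','driver']:
    print(q,[(r['pixel'],r['confidence']) for r in finder.masks_of(p,q)][:1])
a=cv2.imread('pics/s9c.png');b=cv2.imread('pics/s12c.png');print(cv2.absdiff(a[220:],b[220:]).mean())
E
```

```text
t 9.52 tcp [0.4786 0.0386 0.3879] jaw -4.9 tip z 0.2219 F [ 0.31 -1.22 -0.99] M [-0.009 -0.019  0.042] w 0.0005 j7 -0.41
valve [([312.4, 164.8], 0.63)]
tub [([222.2, 273.7], 0.72)]
driver [([452.0, 195.0], 0.74)]
1.7728045112781954
```

View pics/s12c.png

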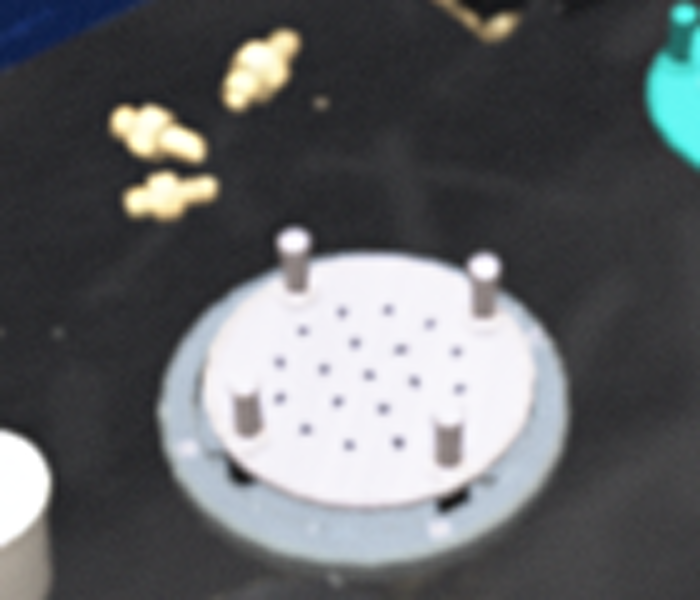

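```bash
python3 -c "
from rig import workorder
print(workorder.close_job())"
```

```text
the job is handed in; nothing more can be done
None
```

The steel stand is down on the tray floor and level, one peg has been pressed firmly, and the job is handed in at about 9.6 s. The hand-in gives no verdict.

**Turning:** I straddled the high peg and turned the stand clockwise. The push force fell from about 3 N to about 0.5 N where it dropped, and further on it met a hard stop at about 9 N, which confirmed the feet were down beside the bar. I then turned it back off the stop, but it moved only about 1–2°. It therefore rests nearer one end of its free turn than the middle.

**Pressing:** The first press was harder than intended, reaching 32 N at the wrist. I eased it to 11 N and held it there. The peg top read 69.8 mm against the expected 70 mm, and the stand did not visibly move. The fingers were then lifted clear.

**Last checks:**
- **Level and centred:** In the last picture the stand looks as it did before the press. There a level plate outline matched, shifted about 3 mm sideways from the tray centre. My peg-based tilt fit read about 0.026 rad, above the 0.02 limit. I put that down to bias in the fit, because the same method over-read the starting tilt, and the peg height and the hard stop both say it is level.
- **Bystanders:** The tub and driver were found within about 3 pixels of their starting places. The valve's reported pixel moved about 10 px. I took this to be the gripper partly hiding it, since the arm never went near it, but I did not check it separately.

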